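Load the drinks caddy, tall tin at the back first

TASK

Load the wooden caddy tray on the drinks-shop counter: first stand the tall steel shaker tin in its back compartment (the one farther from the robot), then stand the short steel cup in the front compartment, so that nothing has to be carried in over the cup. Set both down upright on the tray floor without dropping or tipping them, and leave the steel jug with the handle where it is.

Things in the scene. Friction and masses are not known exactly. Their poses are not given: they have to be found in the camera images.
- tray: Pale wooden tray, fixed, 244 mm (its x) by 136 mm (y), walls 22 mm high, 8 mm thick, floor 8 mm thick. A divider as high as the walls makes two compartments, each 110 mm (x) by 120 mm (y) inside. Origin: centre of its underside, on the counter. Its x axis points away from the robot (within 15 degrees): back compartment centred at x = +59 mm, front one at -59 mm. Nothing is on it at the start.
- tall_tin_mid (a point): Centre (half-way up, on the axis) of the tall shaker tin: plain straight open steel cylinder, 60 mm diameter, 150 mm high, 3 mm wall, about 0.2 kg, standing upright on the counter, open end up, z axis up. Its rim is 75 mm above this point; grip it around the outside about 30 mm below the rim, so that the gripper's body stays above the rim.
- short_cup_mid (a point): Centre (half-way up, on the axis) of the short cup: plain straight open steel cylinder, 60 mm diameter, 65 mm high, 3 mm wall, about 0.13 kg, standing upright on the counter, open end up, z axis up. A fixed steel pan and white tub, up to 100 mm high, stand well clear, over 0.44 m to the left and right of the robot.
- jug_mid (a point): Centre of the steel jug, left alone: 100 mm high, 84 mm diameter, 68 mm at the mouth, bar handle reaching 74 mm from the axis along its +y. Jug, tin and cup stand left and right of the tray in any order, centres at least 140 mm apart; two on one side stand one behind the other along world x, so fingers that close along world y stay clear of the neighbour.
Mind the look-alikes: they are no part of the job. Leave any orange or turquoise look-alike of the part that bears tall_tin_mid alone.

How it is judged:
By the outcome, as a careful person would: the job done as asked, in the order asked, and still so for the second after the job is handed in, with the robot touching nothing.
It also fails if it takes over 64 s, if anything falls off the work surface, if the arm or the gripper's body presses on something with over 40 N, if the wrist force passes 120 N, or if a joint passes its speed limit or range.

ROBOT

A 6-joint arm with a two-finger parallel gripper is mounted at the origin on the work surface. World frame = base frame: x ahead of the robot, y to its left, z up, the work surface at z = 0. Lengths are in m, angles in rad, forces in N, time in s.
With the tool pointing down it reaches from about 0.4 to 0.825 m from the base axis. Payload 7 kg.
Tool frame: the origin (TCP) lies between the finger pads; the fingertips stand 17 mm ahead of it and the grasp point (between the pads) lies 2 mm behind it; x points along the fingers, z is the direction in which the jaws open and shut, and the axes are right-handed (so a half turn about x gives the same grasp; the last joint's range is limited). The gripper opens to 88 mm and grips with 3 to 60 N. Pads are 19 mm wide; open, the fingers measure 130 mm over their backs; the gripper's body (78 mm by 193 mm) begins 47 mm behind the grasp point.
Start: joints at [-0.828, 0.359, 0.012, 0, -1.224, -0.288], TCP at [0.296, -0.606, 0.244] pointing down, gripper open.
Joint ranges: [-3.07, 3.07], [-1.43, 2.12], [-1.02, 1.25], [-3.03, 1.67], [-3.05, -0], [-3.03, 3.03]. Speed limits (rad/s): [2.39, 2.39, 3.01, 3.14, 3.14, 3.14].

INTERFACE

Orientations are given as [roll, pitch, yaw] about the fixed x, y, z axes, in that order (R = Rz(yaw) Ry(pitch) Rx(roll)).
In Python, from station import * gives the robot as it stands.
- The arm moves only by the tool step_arm, never from a script. Its argument "deltas" is a list of rows, each a list of 5 numbers: the shift along the tool's x, y, z in cm, then the turn about the tool's x in degrees, then the closure, from 0 (fully open) to 1 (shut). In form: [[dx, dy, dz, roll, fingers], ...]. A call has exactly 10 rows; each row is the pose to reach, as a shift and turn from the pose commanded when the call began, along the tool's axes at that moment; what a row does not reach only later rows make up. A row lasts 1/12 s, in which the tool goes at most 41.7 mm and 7.16 degrees, less where a joint would pass 70% of its speed; a pose out of reach is approached as far as the arm can. A call with a gripper value outside its range is refused whole. The fingers move at their own pace and stop on an object; "squeeze" is the grip in N (left out, the last holds). Time passes only in rows, so rows that repeat a pose let the fingers close, or fill a call up. It gives the time, the measured TCP pose, the force and the opening at its end, in the units of the state.
- get_state(): the state, without advancing time (a new reading comes with each control period).
- grab_frame(name): name is "side" or "top" or "wrist"; returns a dict with "pixels" (420x560x3 uint8, red, green, blue), "range_z" (420x560 float32, m along the optical axis (not along the pixel's ray), 0 where there is no reading), "fx", "fy", "cx", "cy" (pixels), "view" (4x4, takes a point from world to camera coordinates); the wrist camera has in their place "hand_eye" (4x4, takes a point from camera to tool coordinates, whose origin is the TCP and whose axes are the tool frame's). Camera axes: x right, y down, z forward; pixel columns grow to the right and rows downward; lengths in m; the calibration is good to about 2 mm. A picture is of the moment at which its call begins: read the wrist's pose just before it.
- job_done(): hands the job in, once; it reports no verdict.
Trained networks look in the newest picture that a camera, given by its name, has taken for a name from the list of things; names that differ only in an ending like _2 or _b are one class to them, and where a whole thing is asked for, a point or a joint stands for the part that bears it (a point fixed in the world has none). Each returns a list of dicts, best first, with "conf" (0 to 1); they miss things now and then, are a little off and sometimes report something else, mostly with a low value. They report only what shows in the picture. A call takes as long as a camera call. They do not tell look-alikes from the thing itself.
- boxes_of(thing, camera): "extent" ([left, top, right, bottom] in pixels, round what is visible of it).
- masks_of(thing, camera): "mask" (420x560 bool, what is visible of it) and "extent" ([left, top, right, bottom] in pixels, round what is visible of it).
The state is a dict: "t": time; "q": joint angles; "qd": joint speeds; "joint_efforts": joint torques, N m; "eef_pos": TCP position; "ee_rot": TCP orientation; "force": force on the tool from outside, world axes, zero at the start; "moment": the same for the moment, N m; "width": finger opening in m.
Only numpy, scipy, OpenCV 4.12 (cv2) and the standard library are available. Lean on these libraries where they do the work, as an engineer would, in place of code of your own. Each camera call takes 0.05 s, during which the arm holds its last target.

## Working session

There is one attempt and no reset: what is moved stays moved. The work goes in short steps, Python scripts to look and compute and a tool call to move; the robot and the scene stay as the last step left them, time stands still between calls to the robot, and variables do not carry over. Pictures are saved under pics/ and viewed, and the job is handed in when it is done.

Besides the shell and the picture viewer there is one more tool, called after ">>>" as name(argument=value, ...) on one line, values as JSON. step_arm: Moves the arm, as the interface text tells. Its arguments: {"type":"object","properties":{"deltas":{"type":"array"},"squeeze":{"type":"number"}},"required":["deltas"]}

```bash
mkdir -p pics; ls; cat > h.py <<'E'
from station import *
import numpy as np, cv2
def save(n,f): cv2.imwrite(f'pics/{n}.png', cv2.cvtColor(f['pixels'],cv2.COLOR_RGB2BGR))
def world(f):
    d=f['range_z']; v,u=np.mgrid[:d.shape[0],:d.shape[1]]
    P=np.stack([(u-f['cx'])*d/f['fx'],(v-f['cy'])*d/f['fy'],d],-1)
    M=np.linalg.inv(np.array(f['view'])); W=P@M[:3,:3].T+M[:3,3]; W[d<=0]=np.nan
    return W
E
python3 - <<'E'
from h import *
s=get_state();print(s)
for c in ['top','side']:
    f=grab_frame(c);save(c+'0',f);np.save(c+'0.npy',world(f))
    for t in ['tray','tall_tin_mid','short_cup_mid','jug_mid']:
        for m in masks_of(t,c)[:4]:
            W=world(f)[m['mask']];W=W[~np.isnan(W[:,0])]
            print(c,t,round(m['conf'],2),np.round(m['extent']),m['mask'].sum(),np.percentile(W,[2,50,98],axis=0).round(3).tolist() if len(W) else None, f['pixels'][m['mask']].mean(0).round())
E
```

```text
pics
{'t': 0.0, 'q': array([-8.27845395e-01,  3.59360668e-01,  1.10600043e-02, -3.73820631e-04,
       -1.22409742e+00, -2.88091726e-01]), 'qd': array([-1.52328588e-04,  1.10542902e-03,  1.87009471e-03,  2.06655990e-03,
       -4.44392201e-05, -1.37199045e-03]), 'joint_efforts': array([-1.24684384e-04, -5.82724643e+01,  2.93055296e+01,  6.99744165e+00,
        6.64417574e-03, -1.48662589e-04]), 'eef_pos': array([ 0.29632585, -0.6059594 ,  0.24263585]), 'ee_rot': array([0.07214698, 1.56915646, 2.09767521]), 'force': array([-0.19025274, -0.2046617 , -0.12706271]), 'moment': array([-0.0034605 , -0.04050677,  0.01423405]), 'width': 0.08739464518365697}
top tray 0.87 [237. 181. 298. 280.] 5688 [[0.421, -0.068, 0.003], [0.537, -0.002, 0.01], [0.658, 0.063, 0.025]] [238. 205. 136.]
top tall_tin_mid 0.97 [418. 179. 471. 214.] 1218 [[0.583, -0.436, 0.005], [0.612, -0.401, 0.102], [0.64, -0.378, 0.153]] [23. 82. 79.]
top tall_tin_mid 0.95 [354. 115. 389. 155.] 1007 [[0.723, -0.274, 0.015], [0.753, -0.247, 0.099], [0.78, -0.218, 0.152]] [126.  61.  24.]
top short_cup_mid 0.85 [362. 257. 396. 27
[... 339 characters left out ...]
19. 192. 142.]
side tall_tin_mid 0.8 [308. 130. 325. 184.] 1075 [[0.581, -0.435, 0.005], [0.602, -0.384, 0.091], [0.633, -0.374, 0.152]] [ 46. 128. 124.]
side tall_tin_mid 0.77 [282. 141. 305. 198.] 1212 [[0.601, -0.327, 0.007], [0.622, -0.275, 0.091], [0.653, -0.266, 0.152]] [174. 167. 166.]
side tall_tin_mid 0.74 [235. 141. 257. 201.] 1255 [[0.72, -0.276, 0.003], [0.74, -0.224, 0.089], [0.777, -0.215, 0.152]] [187.  98.  44.]
side short_cup_mid 0.78 [339. 186. 368. 220.] 720 [[0.42, -0.392, 0.003], [0.447, -0.248, 0.044], [0.477, -0.237, 0.068]] [177. 170. 169.]
side jug_mid 0.59 [201. 294. 248. 364.] 2787 [[0.495, 0.257, 0.006], [0.523, 0.32, 0.067], [0.57, 0.364, 0.102]] [177. 170. 169.]
```

```bash
python3 - <<'E'
import cv2,numpy as np
a=cv2.imread('pics/top0.png');b=cv2.imread('pics/side0.png')
cv2.imwrite('pics/both0.png',cv2.resize(np.vstack([a[90:310],b[110:380]]),None,fx=1.15,fy=1.15))
E
```

```text
(no output)
```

View pics/both0.png

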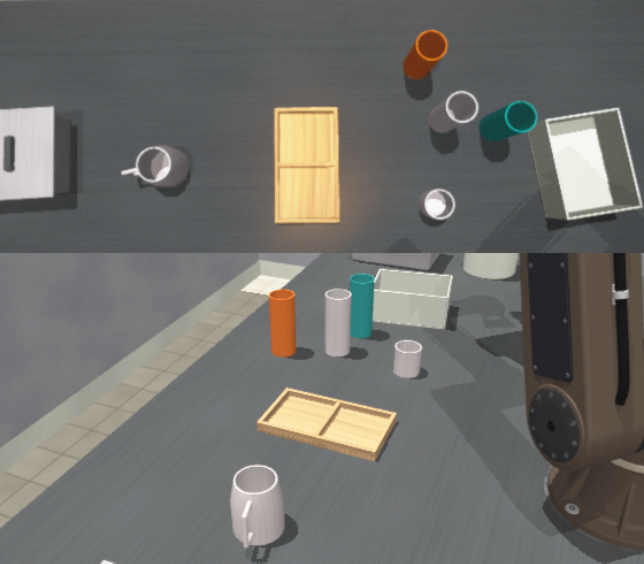

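```bash
python3 - <<'E'
import numpy as np,cv2
from scipy.optimize import least_squares
for c in ['top','side']:
    W=np.load(c+'0.npy').reshape(-1,3); W=W[~np.isnan(W[:,0])]
    def fit(n,x,y,z0,z1,r=.045):
        k=(np.hypot(W[:,0]-x,W[:,1]-y)<r)&(W[:,2]>z0)&(W[:,2]<z1);Q=W[k]
        if len(Q)<8: print(c,n,len(Q));return
        s=least_squares(lambda p:np.abs(np.hypot(Q[:,0]-p[0],Q[:,1]-p[1])-.0285)-.0015,[x,y],loss='soft_l1',f_scale=.003)
        print(c,n,len(Q),s.x.round(4),'zmax',np.percentile(Q[:,2],98).round(3), 'rms',np.sqrt(np.mean(s.fun**2)).round(4))
    fit('tall',.627,-.297,.02,.16);fit('cup',.45,-.268,.012,.075)
    fit('tall rim',.627,-.297,.135,.16);fit('cup rim',.45,-.268,.055,.075)
    fit('orange',.75,-.246,.02,.16);fit('turq',.61,-.405,.02,.16)
    k=(np.abs(W[:,0]-.537)<.16)&(np.abs(W[:,1])<.1)&(W[:,2]>.017)&(W[:,2]<.03)
    print(c,'tray',k.sum(),cv2.minAreaRect(W[k][:,:2].astype(np.float32)), np.median(W[k][:,2]))
E
```

```text
top tall 948 [ 0.6333 -0.2956] zmax 0.153 rms 0.0008
top cup 356 [ 0.4509 -0.2667] zmax 0.069 rms 0.0009
top tall rim 231 [ 0.633  -0.2987] zmax 0.154 rms 0.0007
top cup rim 156 [ 0.4516 -0.2695] zmax 0.07 rms 0.0007
top orange 1003 [ 0.7502 -0.2464] zmax 0.153 rms 0.0008
top turq 1148 [ 0.6103 -0.4064] zmax 0.153 rms 0.0008
top tray 1152 ((0.5396474003791809, -0.0019224807620048523), (0.1363847255706787, 0.24455498158931732), 89.8339614868164) 0.02265224344076694
side tall 1105 [ 0.6298 -0.2971] zmax 0.153 rms 0.0014
side cup 624 [ 0.449  -0.2679] zmax 0.068 rms 0.0013
side tall rim 272 [ 0.6296 -0.2971] zmax 0.154 rms 0.0015
side cup rim 212 [ 0.4489 -0.2681] zmax 0.068 rms 0.0013
side orange 1128 [ 0.7499 -0.2455] zmax 0.153 rms 0.0014
side turq 978 [ 0.61   -0.4064] zmax 0.152 rms 0.0017
side tray 1337 ((0.5370373725891113, -0.0015022307634353638), (0.14465561509132385, 0.24692405760288239), 89.97982025146484) 0.022828393389982993
```

The top view shows the steel tin at about (455,110) in the composite, between the orange one (425,55) and the turquoise one (510,120). The cup is at (437,205), the tray at (307,165), and the jug is on the left at (160,165). The networks matched all of these. Next I compute the tool axes.

```bash
cat >> h.py <<'E'
from scipy.spatial.transform import Rotation as Ro
def rel(target, jaw_deg=None):
    s=get_state();R=Ro.from_euler('xyz',s['ee_rot']).as_matrix()
    d=R.T@(np.array(target)-s['eef_pos'])*100
    print('t',round(s['t'],2),'pos',s['eef_pos'].round(4),'q',s['q'].round(3),'w',round(s['width'],4),'F',s['force'].round(1))
    a=np.degrees(np.arctan2(R[1,2],R[0,2]));print('toolx',R[:,0].round(3),'jaw angle',a.round(1),'delta cm',d.round(2))
    if jaw_deg is not None:
        # world yaw + => roll about down axis -
        r=-(jaw_deg-a); r=(r+90)%180-90; print('roll',r.round(1),'or',(r-180 if r>0 else r+180).round(1))
E
python3 - <<'E'
from h import *
rel([.6315,-.297,.2436],135)
rel([.6315,-.297,.2436],90)
E
```

```text
t 0.5 pos [ 0.2965 -0.6064  0.2435] q [-0.828  0.359  0.012  0.    -1.224 -0.288] w 0.0877 F [1.  0.7 0.4]
toolx [-0.  0. -1.] jaw angle 116.1 delta cm [-1.000e-02 -4.369e+01  1.308e+01]
roll -18.9 or 161.1
t 0.5 pos [ 0.2965 -0.6064  0.2435] q [-0.828  0.359  0.012  0.    -1.224 -0.288] w 0.0877 F [1.  0.7 0.4]
toolx [-0.  0. -1.] jaw angle 116.1 delta cm [-1.000e-02 -4.369e+01  1.308e+01]
roll 26.1 or -153.9
```

>>> step_arm(deltas=[[0, -3, 0.9, -2, 0], [0, -7, 2.1, -4, 0], [0, -11, 3.3, -6, 0], [0, -15, 4.5, -8, 0], [0, -19, 5.7, -10, 0], [0, -23, 6.9, -12, 0], [0, -27, 8.1, -14, 0], [0, -31, 9.3, -16, 0], [0, -34, 10.2, -18, 0], [0, -36, 10.8, -19, 0]])

```text
t: 1.33
eef_pos: [0.5748, -0.3486, 0.2436]
ee_rot: [-2.274, 1.57, 0.088]
force: [0.2, 0.3, 0.2]
width: 0.0877
```

```bash
python3 - <<'E'
from h import *
rel([.6315,-.297,.24],135)
f=grab_frame('wrist');save('w1',f);print(np.array(f['hand_eye']).round(3).tolist())
E
```

```text
t 1.33 pos [ 0.5748 -0.3486  0.2436] q [-0.256  0.354  0.005 -0.    -1.221 -0.524] w 0.0877 F [0.2 0.3 0.2]
toolx [ 0.001  0.    -1.   ] jaw angle 135.3 delta cm [ 0.36 -7.66 -0.4 ]
roll 0.3 or -179.7
[[-0.001, -0.286, 0.958, -0.14], [-0.0, -0.958, -0.286, 0.077], [1.0, -0.001, 0.001, 0.0], [0.0, 0.0, 0.0, 1.0]]
```

View pics/w1.png

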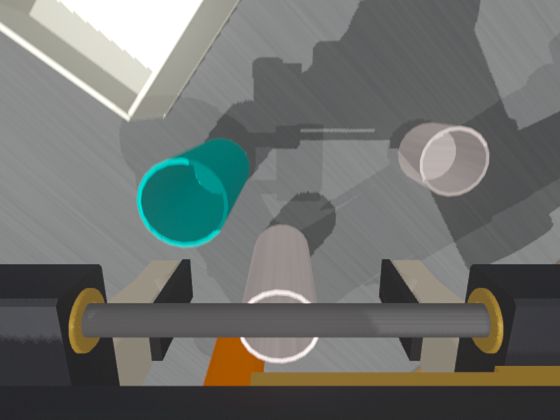

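The wrist view shows the steel tin's rim at about (280,325), centred between the fingers. Turquoise is at (185,200) and the cup at (445,160), both clear of the jaw line. I'll refine the tin and cup positions from the wrist depth.

```bash
cat >> h.py <<'E'
from scipy.optimize import least_squares
def wworld(f,s):
    H=np.array(f['hand_eye']);R=Ro.from_euler('xyz',s['ee_rot']).as_matrix()
    T=np.eye(4);T[:3,:3]=R;T[:3,3]=s['eef_pos']
    g=dict(f);g['view']=np.linalg.inv(T@H);return world(g)
def cfit(W,n,x,y,z0,z1,r=.045):
    W=W.reshape(-1,3);W=W[~np.isnan(W[:,0])]
    Q=W[(np.hypot(W[:,0]-x,W[:,1]-y)<r)&(W[:,2]>z0)&(W[:,2]<z1)]
    if len(Q)<8: print(n,'few',len(Q));return
    s=least_squares(lambda p:np.abs(np.hypot(Q[:,0]-p[0],Q[:,1]-p[1])-.0285)-.0015,[x,y],loss='soft_l1',f_scale=.002)
    print(n,len(Q),s.x.round(4),'z',np.percentile(Q[:,2],[2,98]).round(3),'rms',np.sqrt(np.mean(s.fun**2)).round(4))
E
python3 - <<'E'
from h import *
s=get_state();f=grab_frame('wrist');W=wworld(f,s)
cfit(W,'tall',.6315,-.297,.02,.16);cfit(W,'tallrim',.6315,-.297,.14,.16);cfit(W,'cup',.45,-.268,.012,.075);cfit(W,'cuprim',.45,-.268,.055,.075)
cfit(W,'turq',.61,-.406,.02,.16)
E
```

```text
tall 5637 [ 0.6318 -0.2971] z [0.027 0.149] rms 0.0005
tallrim 1403 [ 0.6318 -0.2973] z [0.14 0.15] rms 0.0007
cup 3667 [ 0.4503 -0.2678] z [0.014 0.065] rms 0.0005
cuprim 1308 [ 0.4503 -0.2679] z [0.055 0.065] rms 0.0007
turq 7807 [ 0.6112 -0.4066] z [0.027 0.15 ] rms 0.0005
```

>>> step_arm(deltas=[[0, -2, -0.1, 0, 0], [0, -4, -0.2, 0, 0], [0, -6, -0.3, 0, 0], [0, -7.2, -0.4, 0, 0], [0, -7.7, -0.4, 0, 0], [0, -7.7, -0.4, 0, 0], [1, -7.7, -0.4, 0, 0], [2, -7.7, -0.4, 0, 0], [3, -7.7, -0.4, 0, 0], [4, -7.7, -0.4, 0, 0]])

```text
t: 2.27
eef_pos: [0.6287, -0.3, 0.202]
ee_rot: [0.42, 1.57, 2.777]
force: [0.3, 0.5, 0.6]
width: 0.0874
```

```bash
python3 - <<'E'
from h import *
rel([.6317,-.2972,.118],135)
E
```

```text
t 2.27 pos [ 0.6287 -0.3     0.202 ] q [-0.166  0.42   0.009 -0.    -1.161 -0.619] w 0.0874 F [0.3 0.5 0.6]
toolx [-0.001  0.    -1.   ] jaw angle 135.0 delta cm [ 8.4  -0.41 -0.02]
roll 0.0 or -180.0
```

>>> step_arm(deltas=[[0, -0.4, 0, 0, 0], [1, -0.4, 0, 0, 0], [2, -0.4, 0, 0, 0], [3, -0.4, 0, 0, 0], [4, -0.4, 0, 0, 0], [5, -0.4, 0, 0, 0], [6, -0.4, 0, 0, 0], [7, -0.4, 0, 0, 0], [8, -0.4, 0, 0, 0], [8.4, -0.4, 0, 0, 0]])

```text
t: 3.1
eef_pos: [0.6318, -0.2964, 0.1174]
ee_rot: [0.445, 1.569, 2.801]
force: [-1.1, -0.6, -0.5]
width: 0.0875
```

```bash
python3 - <<'E'
from h import *
rel([.6317,-.2972,.118],135)
f=grab_frame('wrist');save('w2',f)
E
```

```text
t 3.1 pos [ 0.6318 -0.2964  0.1174] q [-0.161  0.489 -0.085 -0.    -1.    -0.624] w 0.0875 F [-1.1 -0.6 -0.5]
toolx [-0.002  0.001 -1.   ] jaw angle 135.0 delta cm [-0.06  0.06 -0.05]
roll 0.0 or -180.0
```

View pics/w2.png

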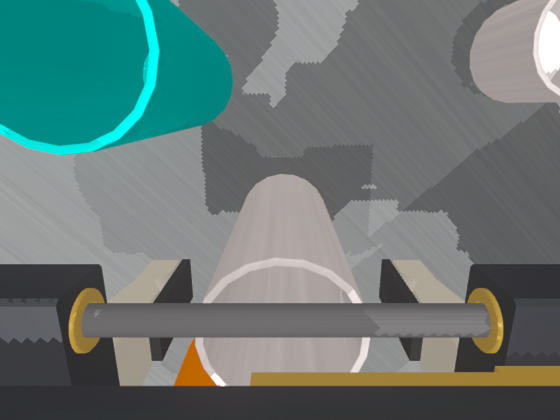

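The tin's rim at about (282,320) sits centred between the pads, at x of 190 and 385. Closing now.

>>> step_arm(deltas=[[0, 0, 0, 0, 0.2], [0, 0, 0, 0, 0.3], [0, 0, 0, 0, 0.4], [0, 0, 0, 0, 0.5], [0, 0, 0, 0, 0.6], [0, 0, 0, 0, 0.6], [0, 0, 0, 0, 0.6], [0, 0, 0, 0, 0.6], [0, 0, 0, 0, 0.6], [0, 0, 0, 0, 0.6]], squeeze=20)

```text
t: 3.98
eef_pos: [0.6329, -0.2969, 0.1201]
ee_rot: [-2.768, 1.57, -0.411]
force: [-0.2, 0.1, 4.6]
width: 0.0604
```

>>> step_arm(deltas=[[0, 0, 0, 0, 0.6], [-0.5, 0, 0, 0, 0.6], [-1, 0, 0, 0, 0.6], [-2, 0, 0, 0, 0.6], [-3, 0, 0, 0, 0.6], [-4, 0, 0, 0, 0.6], [-5, 0, 0, 0, 0.6], [-6, 0, 0, 0, 0.6], [-7, 0, 0, 0, 0.6], [-7.5, 0, 0, 0, 0.6]])

```text
t: 4.82
eef_pos: [0.6331, -0.2969, 0.1968]
ee_rot: [-2.676, 1.569, -0.319]
force: [-0.4, -0.2, -0.9]
width: 0.0606
```

```bash
python3 - <<'E'
from h import *
rel([.597,-.002,.195],135)
f=grab_frame('side');save('s3',f);W=world(f)
cfit(W,'tin',.632,-.297,.09,.24); cfit(W,'tinlo',.632,-.297,.08,.13);
Q=W.reshape(-1,3);Q=Q[np.hypot(Q[:,0]-.632,Q[:,1]+.297)<.036];print(np.nanpercentile(Q[Q[:,2]>.03][:,2],[0.5,5]))
f=grab_frame('top');save('t3',f)
E
```

```text
t 4.82 pos [ 0.6331 -0.2969  0.1968] q [-0.161  0.425  0.005  0.    -1.149 -0.624] w 0.0606 F [-0.4 -0.2 -0.9]
toolx [ 0.002 -0.001 -1.   ] jaw angle 135.1 delta cm [  0.15 -18.33  23.39]
roll 0.1 or -179.9
tin 956 [ 0.6308 -0.2964] z [0.093 0.228] rms 0.0026
tinlo 365 [ 0.6311 -0.2968] z [0.081 0.129] rms 0.0014
[0.08078153 0.09257344]
```

View pics/s3.png

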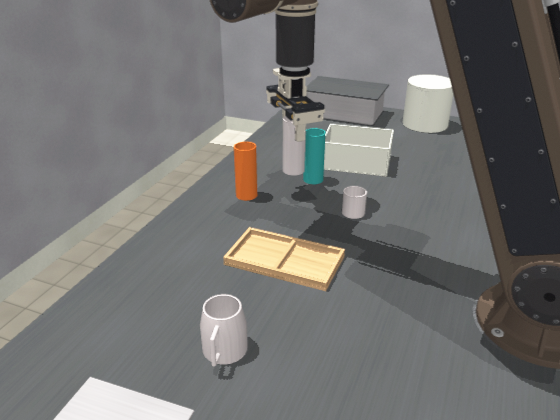

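>>> step_arm(deltas=[[0, -0.5, 0.6, 0, 0.6], [0, -1.3, 1.7, 0, 0.6], [0, -2.5, 3.2, 0, 0.6], [0, -4, 5.1, 0, 0.6], [0, -5.6, 7.1, 0, 0.6], [0, -7.2, 9.2, 0, 0.6], [0, -8.8, 11.2, 0, 0.6], [0, -10.2, 13, 0, 0.6], [0, -11.2, 14.3, 0, 0.6], [0, -11.8, 15, 0, 0.6]])

```text
t: 5.75
eef_pos: [0.6086, -0.1044, 0.1941]
ee_rot: [0.369, 1.57, 2.728]
force: [1.1, -0.5, -2.6]
width: 0.0603
```

```bash
python3 - <<'E'
from h import *
rel([.597,-.002,.195],135)
E
```

```text
t 5.75 pos [ 0.6086 -0.1044  0.1941] q [ 1.460e-01  3.010e-01 -1.890e-01 -1.000e-03 -1.082e+00 -9.280e-01] w 0.0603 F [ 1.1 -0.5 -2.6]
toolx [-0.001  0.    -1.   ] jaw angle 135.2 delta cm [-0.08 -6.44  8.05]
roll 0.2 or -179.8
```

>>> step_arm(deltas=[[0, -0.7, 0.9, 0, 0.6], [0, -1.7, 2.1, 0, 0.6], [0, -2.9, 3.6, 0, 0.6], [0, -4.1, 5.1, 0, 0.6], [0, -5.2, 6.5, 0, 0.6], [0, -6, 7.5, 0, 0.6], [0, -6.3, 7.9, 0, 0.6], [0, -6.4, 8.0, 0, 0.6], [0, -6.4, 8.0, 0, 0.6], [0, -6.4, 8.0, 0, 0.6]])

```text
t: 6.58
eef_pos: [0.5983, -0.006, 0.1945]
ee_rot: [1.482, 1.57, -2.444]
force: [-0.3, -0.1, -1.7]
width: 0.0605
```

```bash
python3 - <<'E'
from h import *
rel([.597,-.002,.125],135)
s=get_state();f=grab_frame('wrist');save('w4',f);W=wworld(f,s).reshape(-1,3)
k=(np.abs(W[:,0]-.538)<.16)&(np.abs(W[:,1])<.1)&(W[:,2]>.016)&(W[:,2]<.028)
print(W[k].min(0),W[k].max(0),k.sum())
f=grab_frame('side');W=world(f)
for a,b in ((.08,.12),(.12,.18)):cfit(W,'tin',.597,-.002,a,b)
f=grab_frame('top');save('t4',f);W=world(f)
for a,b in ((.08,.12),(.12,.18)):cfit(W,'tin',.597,-.002,a,b)
E
```

```text
t 6.58 pos [ 0.5983 -0.006   0.1945] q [ 0.316  0.27  -0.232  0.    -1.069 -1.101] w 0.0605 F [-0.3 -0.1 -1.7]
toolx [-0. -0. -1.] jaw angle 135.0 delta cm [ 6.95 -0.19  0.37]
roll 0.0 or -180.0
[ 0.41531279 -0.06900231  0.01600246] [0.65978054 0.06798628 0.02360869] 8698
tin 394 [ 0.5955 -0.0065] z [0.081 0.119] rms 0.0011
tin 597 [ 0.5952 -0.0065] z [0.121 0.179] rms 0.0011
tin 35 [ 0.5988 -0.0079] z [0.081 0.117] rms 0.0002
tin 51 [ 0.5988 -0.0079] z [0.122 0.179] rms 0.0002
```

View pics/w4.png

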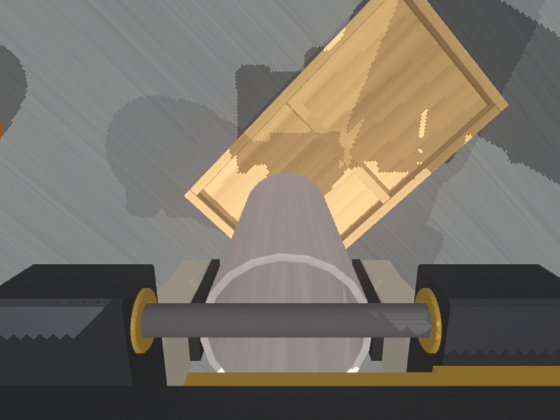

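The tray spans x 0.415–0.660 and y ±0.068, so the tin is about 5 mm off centre in y and hangs plumb. I'll shift it and then lower it.

>>> step_arm(deltas=[[0, -0.2, 0.3, 0, 0.6], [0.5, -0.2, 0.4, 0, 0.6], [1.2, -0.2, 0.4, 0, 0.6], [2, -0.2, 0.4, 0, 0.6], [3, -0.2, 0.4, 0, 0.6], [4, -0.2, 0.4, 0, 0.6], [4.8, -0.2, 0.4, 0, 0.6], [5.4, -0.2, 0.4, 0, 0.6], [5.8, -0.2, 0.4, 0, 0.6], [5.8, -0.2, 0.4, 0, 0.6]])

```text
t: 7.57
eef_pos: [0.5964, -0.0013, 0.1353]
ee_rot: [1.043, 1.569, -2.883]
force: [0.3, -0.2, -2.2]
width: 0.0607
```

```bash
python3 - <<'E'
from h import *
rel([.5965,-.001,.127],135)
f=grab_frame('side');save('s5',f);W=world(f)
cfit(W,'tin',.597,-.002,.035,.12);cfit(W,'tinrim',.597,-.002,.15,.18)
s=get_state();f=grab_frame('wrist');W=wworld(f,s);cfit(W,'tin w',.597,-.002,.035,.2)
E
```

```text
t 7.57 pos [ 0.5964 -0.0013  0.1353] q [ 0.325  0.322 -0.307 -0.    -0.943 -1.11 ] w 0.0607 F [ 0.3 -0.2 -2.2]
toolx [-0.002 -0.    -1.   ] jaw angle 135.1 delta cm [ 0.83 -0.03  0.01]
roll 0.1 or -179.9
tin 790 [ 0.5939 -0.0019] z [0.037 0.117] rms 0.001
tinrim 79 [ 0.5977 -0.0025] z [0.15  0.178] rms 0.0029
tin w 29822 [ 0.5955 -0.0022] z [0.053 0.2  ] rms 0.0041
```

View pics/s5.png

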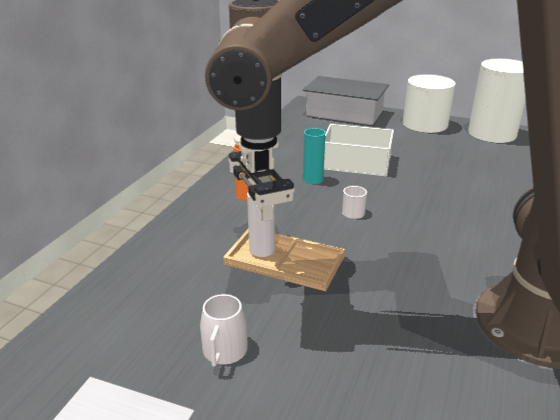

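The side view shows the tin at (262,215) over the back compartment. Lowering in small steps until contact.

>>> step_arm(deltas=[[0.1, 0, 0, 0, 0.6], [0.2, 0, 0, 0, 0.6], [0.3, 0, 0, 0, 0.6], [0.4, 0, 0, 0, 0.6], [0.5, 0, 0, 0, 0.6], [0.6, 0, 0, 0, 0.6], [0.6, 0, 0, 0, 0.6], [0.6, 0, 0, 0, 0.6], [0.6, 0, 0, 0, 0.6], [0.6, 0, 0, 0, 0.6]])

```text
t: 8.5
eef_pos: [0.5969, -0.0012, 0.1306]
ee_rot: [-2.069, 1.571, 0.288]
force: [-0.6, -0.1, -0.7]
width: 0.0611
```

>>> step_arm(deltas=[[0.05, 0, 0, 0, 0.6], [0.05, 0, 0, 0, 0.6], [0.1, 0, 0, 0, 0.6], [0.1, 0, 0, 0, 0.6], [0.15, 0, 0, 0, 0.6], [0.15, 0, 0, 0, 0.6], [0.2, 0, 0, 0, 0.6], [0.2, 0, 0, 0, 0.6], [0.2, 0, 0, 0, 0.6], [0.2, 0, 0, 0, 0.6]])

```text
t: 9.33
eef_pos: [0.5969, -0.0012, 0.1286]
ee_rot: [-2.302, 1.571, 0.055]
force: [0.4, -0.7, -1.1]
width: 0.0609
```

```bash
python3 - <<'E'
from h import *
for i in range(6):
    s=get_state();f=grab_frame('side');print(s['force'].round(2),s['eef_pos'].round(4))
s=get_state();f=grab_frame('wrist');W=wworld(f,s).reshape(-1,3)
Q=W[np.hypot(W[:,0]-.5965,W[:,1]+.001)<.033];Q=Q[Q[:,2]<.2];h,e=np.histogram(Q[:,2],np.arange(.13,.18,.002));print(list(zip(e.round(3),h)))
E
```

```text
[ 0.41 -0.69 -1.1 ] [ 0.5969 -0.0012  0.1286]
[ 0.34 -0.33 -1.91] [ 0.5969 -0.0012  0.1286]
[-0.99 -0.05 -1.78] [ 0.5969 -0.0012  0.1286]
[-0.38  0.18 -2.37] [ 0.5969 -0.0012  0.1286]
[ 0.61  0.39 -1.58] [ 0.5968 -0.0012  0.1286]
[ 1.05  0.88 -1.73] [ 0.5969 -0.0012  0.1286]
[(np.float64(0.13), np.int64(495)), (np.float64(0.132), np.int64(545)), (np.float64(0.134), np.int64(576)), (np.float64(0.136), np.int64(607)), (np.float64(0.138), np.int64(626)), (np.float64(0.14), np.int64(685)), (np.float64(0.142), np.int64(722)), (np.float64(0.144), np.int64(663)), (np.float64(0.146), np.int64(590)), (np.float64(0.148), np.int64(569)), (np.float64(0.15), np.int64(556)), (np.float64(0.152), np.int64(544)), (np.float64(0.154), np.int64(641)), (np.float64(0.156), np.int64(2426)), (np.float64(0.158), np.int64(276)), (np.float64(0.16), np.int64(0)), (np.float64(0.162), np.int64(0)), (np.float64(0.164), np.int64(0)), (np.float64(0.166), np.int64(0)), (np.float64(0.168), np.int64(0)), (np.float64(0.17), np.int64(0)), (np.float64(0.172), np.int64(0)), (np.float64(0.174), np.int64(0)), (np.float64(0.176), np.int64(0))]
```

>>> step_arm(deltas=[[0.05, 0, 0, 0, 0.6], [0.05, 0, 0, 0, 0.6], [0.05, 0, 0, 0, 0.6], [0.1, 0, 0, 0, 0.6], [0.1, 0, 0, 0, 0.6], [0.1, 0, 0, 0, 0.6], [0.1, 0, 0, 0, 0.6], [0.1, 0, 0, 0, 0.6], [0.1, 0, 0, 0, 0.6], [0.1, 0, 0, 0, 0.6]])

```text
t: 10.52
eef_pos: [0.597, -0.0012, 0.1281]
ee_rot: [-2.434, 1.57, -0.077]
force: [-2.0, -0.2, 5.6]
width: 0.0603
```

```bash
python3 - <<'E'
from h import *
F=[]
for i in range(6):
    s=get_state();f=grab_frame('side');F.append(s['force'])
print(np.mean(F,0),s['eef_pos'])
E
```

```text
[-1.9629956  -0.05051913  5.36762407] [ 0.59702667 -0.00119998  0.12807385]
```

The tin is on the tray floor: the force went from −1.7 N to +5.4 N. Opening gently.

>>> step_arm(deltas=[[0, 0, 0, 0, 0.3], [0, 0, 0, 0, 0.28], [0, 0, 0, 0, 0.25], [0, 0, 0, 0, 0.2], [0, 0, 0, 0, 0.15], [0, 0, 0, 0, 0.1], [0, 0, 0, 0, 0], [0, 0, 0, 0, 0], [0, 0, 0, 0, 0], [0, 0, 0, 0, 0]])

```text
t: 11.65
eef_pos: [0.5969, -0.0012, 0.1276]
ee_rot: [-2.612, 1.571, -0.254]
force: [-0.1, -0.4, 0.4]
width: 0.0875
```

>>> step_arm(deltas=[[-0.5, 0, 0, 0, 0], [-1, 0, 0, 0, 0], [-2, 0, 0, 0, 0], [-3, 0, 0, 0, 0], [-4.5, 0, 0, 0, 0], [-6, 0, 0, 0, 0], [-7.5, 0, 0, 0, 0], [-9, 0, 0, 0, 0], [-10.5, 0, 0, 0, 0], [-11, 0, 0, 0, 0]])

```text
t: 12.48
eef_pos: [0.598, -0.0011, 0.2414]
ee_rot: [-2.215, 1.566, 0.143]
force: [1.0, -0.5, 0.7]
width: 0.0879
```

```bash
python3 - <<'E'
from h import *
s=get_state();f=grab_frame('wrist');save('w6',f);W=wworld(f,s)
cfit(W,'tin',.597,-.001,.03,.162);cfit(W,'rim',.597,-.001,.15,.162)
f=grab_frame('side');save('s6',f);cfit(world(f),'tin side',.597,-.001,.03,.162)
rel([.4503,-.2678,.24],90)
E
```

```text
tin 7133 [ 0.5957 -0.0016] z [0.036 0.158] rms 0.0005
rim 1737 [ 0.5958 -0.0016] z [0.15  0.158] rms 0.0008
tin side 1572 [ 0.5946 -0.0014] z [0.033 0.16 ] rms 0.001
t 12.58 pos [ 0.5975 -0.001   0.2395] q [ 0.325  0.233 -0.174  0.    -1.16  -1.11 ] w 0.0875 F [ 1.  -0.5 -0.1]
toolx [ 0.003  0.001 -1.   ] jaw angle 135.1 delta cm [-0.13 29.28 -8.43]
roll 45.1 or -134.9
```

View pics/w6.png

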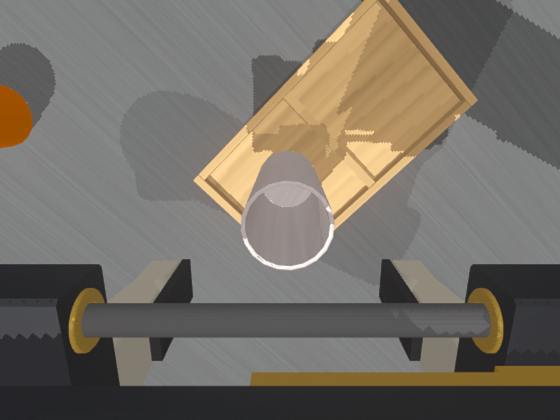

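The tin stands upright in the back compartment, its rim at z = 0.158 and its axis at (0.596, −0.002). Now over to the cup.

>>> step_arm(deltas=[[0, 1.5, -0.4, 5, 0], [0, 4.5, -1.3, 10, 0], [0, 7.5, -2.2, 15, 0], [0, 10.5, -3, 20, 0], [0, 13.5, -3.9, 25, 0], [0, 16.5, -4.8, 30, 0], [0, 19.5, -5.6, 35, 0], [0, 22.5, -6.5, 40, 0], [0, 24.5, -7, 45, 0], [0, 25.5, -7.3, 45, 0]])

```text
t: 13.42
eef_pos: [0.4664, -0.2348, 0.2368]
ee_rot: [1.272, 1.569, 2.837]
force: [0.6, -0.1, 0.3]
width: 0.0876
```

```bash
python3 - <<'E'
from h import *
s=get_state();f=grab_frame('wrist');save('w7',f);W=wworld(f,s)
cfit(W,'cup',.4503,-.2678,.012,.075);cfit(W,'rim',.4503,-.2678,.055,.075)
rel([.4503,-.2678,.15],90)
E
```

```text
cup 2099 [ 0.4501 -0.2678] z [0.014 0.065] rms 0.0006
rim 967 [ 0.4502 -0.2679] z [0.056 0.065] rms 0.0008
t 13.47 pos [ 0.4664 -0.2352  0.2369] q [-0.091  0.113 -0.33  -0.    -1.129 -1.48 ] w 0.0878 F [-0.3 -1.2 -0.5]
toolx [-0.001  0.    -1.   ] jaw angle 90.0 delta cm [ 8.69  1.6  -3.26]
roll -0.0 or 180.0
```

View pics/w7.png

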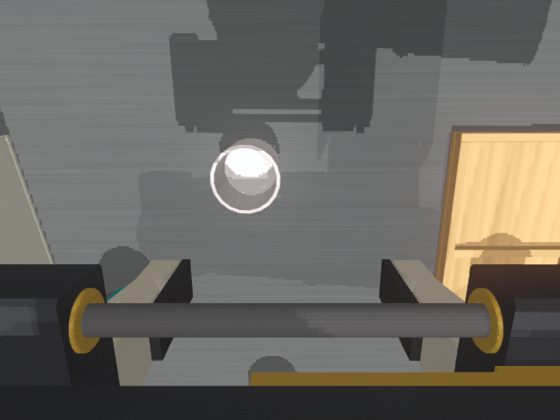

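>>> step_arm(deltas=[[0, 0.8, -1.6, 0, 0], [1, 1.5, -3, 0, 0], [2, 1.6, -3.3, 0, 0], [3, 1.6, -3.3, 0, 0], [4.5, 1.6, -3.3, 0, 0], [6, 1.6, -3.3, 0, 0], [7.5, 1.6, -3.3, 0, 0], [8.5, 1.6, -3.3, 0, 0], [8.7, 1.6, -3.3, 0, 0], [8.7, 1.6, -3.3, 0, 0]])

```text
t: 14.3
eef_pos: [0.4523, -0.2657, 0.1496]
ee_rot: [1.41, 1.569, 2.983]
force: [-0.3, -0.1, 0.3]
width: 0.0877
```

```bash
python3 - <<'E'
from h import *
s=get_state();f=grab_frame('wrist');save('w8',f)
rel([.4502,-.2679,.040],90)
E
```

```text
t 14.35 pos [ 0.4527 -0.266   0.1505] q [-0.157  0.196 -0.445  0.    -0.93  -1.412] w 0.0878 F [ 0.1  0.2 -0.1]
toolx [-0.001 -0.    -1.   ] jaw angle 90.1 delta cm [11.05  0.25 -0.19]
roll 0.1 or -179.9
```

View pics/w8.png

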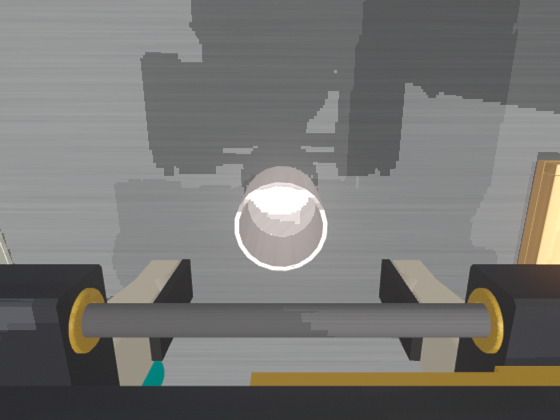

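The cup's rim at (281,226) is centred between the pads. Descending.

>>> step_arm(deltas=[[0.5, 0.2, -0.2, 0, 0], [2, 0.2, -0.2, 0, 0], [3.5, 0.2, -0.2, 0, 0], [5, 0.2, -0.2, 0, 0], [6.5, 0.2, -0.2, 0, 0], [8, 0.2, -0.2, 0, 0], [9.3, 0.2, -0.2, 0, 0], [10.3, 0.2, -0.2, 0, 0], [11, 0.2, -0.2, 0, 0], [11, 0.2, -0.2, 0, 0]])

```text
t: 15.18
eef_pos: [0.4499, -0.2682, 0.0396]
ee_rot: [1.33, 1.569, 2.902]
force: [0.5, -0.3, 0.1]
width: 0.0876
```

>>> step_arm(deltas=[[0, 0, 0, 0, 0.2], [0, 0, 0, 0, 0.3], [0, 0, 0, 0, 0.4], [0, 0, 0, 0, 0.5], [0, 0, 0, 0, 0.6], [0, 0, 0, 0, 0.6], [0, 0, 0, 0, 0.6], [0, 0, 0, 0, 0.6], [0, 0, 0, 0, 0.6], [0, 0, 0, 0, 0.6]], squeeze=20)

```text
t: 16.02
eef_pos: [0.4508, -0.2683, 0.0411]
ee_rot: [-1.934, 1.57, -0.362]
force: [-0.1, 0.9, 5.2]
width: 0.0593
```

>>> step_arm(deltas=[[-0.3, 0, 0, 0, 0.6], [-0.8, 0, 0, 0, 0.6], [-1.5, 0, 0, 0, 0.6], [-2.5, 0, 0, 0, 0.6], [-3.5, 0, 0, 0, 0.6], [-4.5, 0, 0, 0, 0.6], [-5.5, 0, 0, 0, 0.6], [-6.3, 0, 0, 0, 0.6], [-6.8, 0, 0, 0, 0.6], [-7, 0, 0, 0, 0.6]])

```text
t: 16.85
eef_pos: [0.4509, -0.2684, 0.1118]
ee_rot: [-1.771, 1.569, -0.199]
force: [0.0, -0.6, -2.1]
width: 0.0593
```

```bash
python3 - <<'E'
from h import *
f=grab_frame('side');save('s9',f)
rel([.478,-.001,.111],90)
E
```

```text
t 16.9 pos [ 0.4508 -0.2683  0.1115] q [-0.163  0.241 -0.493  0.    -0.836 -1.407] w 0.0595 F [-1.   1.1 -1.2]
toolx [ 0.001 -0.    -1.   ] jaw angle 90.1 delta cm [ 0.05 -2.75 26.73]
roll 0.1 or -179.9
```

View pics/s9.png

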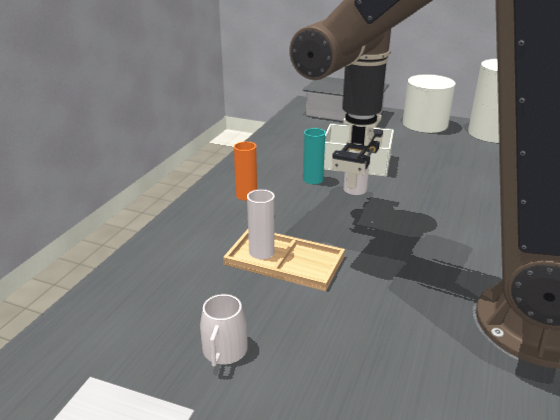

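The side view shows the cup held at (355,180) and the tin standing in the tray at (261,225). Carrying the cup across.

>>> step_arm(deltas=[[0, -0.1, 0.7, 0, 0.6], [0, -0.2, 2, 0, 0.6], [0, -0.4, 4, 0, 0.6], [0, -0.7, 6.5, 0, 0.6], [0, -0.9, 9, 0, 0.6], [0, -1.2, 11.5, 0, 0.6], [0, -1.5, 14, 0, 0.6], [0, -1.7, 16, 0, 0.6], [0, -1.8, 17.5, 0, 0.6], [0, -1.9, 18.2, 0, 0.6]])

```text
t: 17.73
eef_pos: [0.4689, -0.0843, 0.11]
ee_rot: [1.537, 1.57, 3.111]
force: [-0.5, -0.1, -2.4]
width: 0.0594
```

```bash
python3 - <<'E'
from h import *
rel([.478,-.001,.111],90)
E
```

```text
t 17.73 pos [ 0.4689 -0.0843  0.11  ] q [ 0.236  0.17  -0.594 -0.    -0.808 -1.804] w 0.0594 F [-0.5 -0.1 -2.4]
toolx [-0.001  0.    -1.   ] jaw angle 90.1 delta cm [-0.1  -0.93  8.33]
roll 0.1 or -179.9
```

>>> step_arm(deltas=[[0, -0.1, 0.8, 0, 0.6], [0, -0.2, 2, 0, 0.6], [0, -0.4, 3.4, 0, 0.6], [0, -0.5, 4.8, 0, 0.6], [0, -0.7, 6.2, 0, 0.6], [0, -0.8, 7.3, 0, 0.6], [0, -0.9, 8, 0, 0.6], [0, -0.9, 8.3, 0, 0.6], [0, -0.9, 8.3, 0, 0.6], [0, -0.9, 8.3, 0, 0.6]])

```text
t: 18.57
eef_pos: [0.4779, -0.0035, 0.1104]
ee_rot: [1.941, 1.57, -2.771]
force: [-0.3, -0.1, -1.9]
width: 0.0598
```

```bash
python3 - <<'E'
from h import *
rel([.478,-.001,.049],90)
s=get_state();f=grab_frame('wrist');save('w10',f);W=wworld(f,s)
cfit(W,'cup w',.478,-.001,.07,.14)
f=grab_frame('side');save('s10',f);cfit(world(f),'cup s',.478,-.001,.07,.10)
W=world(f).reshape(-1,3);Q=W[(np.hypot(W[:,0]-.476,W[:,1]+.001)<.034)&(W[:,2]>.03)];print(np.percentile(Q[:,2],[1,3]))
E
```

```text
t 18.57 pos [ 0.4779 -0.0035  0.1104] q [ 0.406  0.171 -0.591 -0.    -0.809 -1.975] w 0.0598 F [-0.3 -0.1 -1.9]
toolx [-0. -0. -1.] jaw angle 90.1 delta cm [ 6.14 -0.01  0.25]
roll 0.1 or -179.9
cup w 20651 [ 0.4768 -0.0024] z [0.073 0.138] rms 0.006
cup s 233 [ 0.4774 -0.0013] z [0.072 0.099] rms 0.0024
[0.07377971 0.07734292]
```

View pics/s10.png

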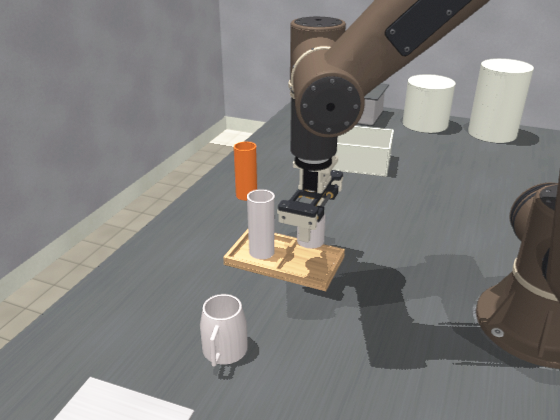

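View pics/w10.png

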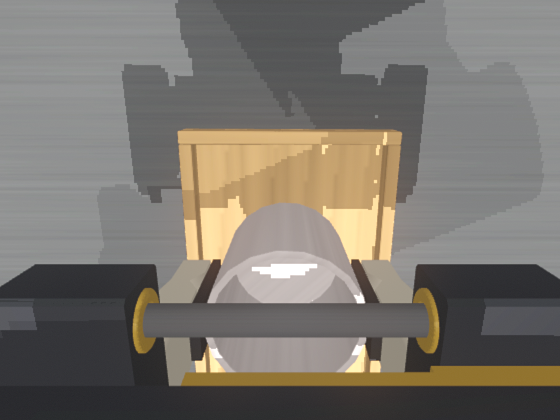

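The cup is over the front compartment: rim at about (290,300) in the wrist view, tray edges at x of 185 and 395. Lowering.

>>> step_arm(deltas=[[0.3, 0, 0.2, 0, 0.6], [1, 0, 0.2, 0, 0.6], [1.8, 0, 0.2, 0, 0.6], [2.6, 0, 0.2, 0, 0.6], [3.4, 0, 0.2, 0, 0.6], [4.1, 0, 0.2, 0, 0.6], [4.7, 0, 0.2, 0, 0.6], [5.1, 0, 0.2, 0, 0.6], [5.3, 0, 0.2, 0, 0.6], [5.4, 0, 0.2, 0, 0.6]])

```text
t: 19.5
eef_pos: [0.478, -0.0013, 0.0562]
ee_rot: [2.022, 1.57, -2.69]
force: [-0.6, 0.7, -1.8]
width: 0.0596
```

>>> step_arm(deltas=[[0.1, 0, 0, 0, 0.6], [0.2, 0, 0, 0, 0.6], [0.3, 0, 0, 0, 0.6], [0.4, 0, 0, 0, 0.6], [0.45, 0, 0, 0, 0.6], [0.5, 0, 0, 0, 0.6], [0.5, 0, 0, 0, 0.6], [0.5, 0, 0, 0, 0.6], [0.5, 0, 0, 0, 0.6], [0.5, 0, 0, 0, 0.6]])

```text
t: 20.33
eef_pos: [0.4782, -0.0012, 0.0516]
ee_rot: [-1.185, 1.571, 0.387]
force: [-1.3, 0.9, -2.2]
width: 0.0598
```

```bash
python3 - <<'E'
from h import *
F=[]
for i in range(6):
    s=get_state();f=grab_frame('side');F.append(s['force'])
print(np.mean(F,0));rel([.478,-.001,.049],90)
s=get_state();f=grab_frame('wrist');W=wworld(f,s).reshape(-1,3)
Q=W[np.hypot(W[:,0]-.478,W[:,1]+.001)<.033];Q=Q[Q[:,2]<.1];h,e=np.histogram(Q[:,2],np.arange(.06,.084,.002));print(e.round(3),h)
E
```

```text
[-0.30800789  0.50975702 -1.50987631]
t 20.63 pos [ 0.4782 -0.0012  0.0516] q [ 0.41   0.261 -0.654 -0.    -0.656 -1.98 ] w 0.0593 F [ 0.2 -0.2 -1.9]
toolx [ 0.  0. -1.] jaw angle 90.1 delta cm [0.26 0.02 0.02]
roll 0.1 or -179.9
[0.06  0.062 0.064 0.066 0.068 0.07  0.072 0.074 0.076 0.078 0.08  0.082
 0.084] [ 632  730  688  625  592  584 1088 1659   63  301  137   24]
```

>>> step_arm(deltas=[[0.05, 0, 0, 0, 0.6], [0.1, 0, 0, 0, 0.6], [0.15, 0, 0, 0, 0.6], [0.2, 0, 0, 0, 0.6], [0.2, 0, 0, 0, 0.6], [0.25, 0, 0, 0, 0.6], [0.25, 0, 0, 0, 0.6], [0.25, 0, 0, 0, 0.6], [0.25, 0, 0, 0, 0.6], [0.25, 0, 0, 0, 0.6]])

```text
t: 21.52
eef_pos: [0.4782, -0.0012, 0.0491]
ee_rot: [-1.403, 1.571, 0.169]
force: [0.1, 0.4, -0.2]
width: 0.0598
```

```bash
python3 - <<'E'
from h import *
F=[]
for i in range(5):
    s=get_state();f=grab_frame('side');F.append(s['force'])
print(np.mean(F,0));rel([.478,-.001,.049],90)
E
```

```text
[-0.93177878 -0.07949807  0.32989486]
t 21.77 pos [ 0.4782 -0.0012  0.0491] q [ 0.41   0.265 -0.656 -0.    -0.649 -1.98 ] w 0.0597 F [-1.4 -0.6  0.6]
toolx [ 0.  0. -1.] jaw angle 90.1 delta cm [0.01 0.02 0.02]
roll 0.1 or -179.9
```

Just touching: the force rose from −1.5 N to +0.3 N. I'll press 0.3 mm more, then release.

>>> step_arm(deltas=[[0.03, 0, 0, 0, 0.6], [0.03, 0, 0, 0, 0.6], [0.03, 0, 0, 0, 0.3], [0.03, 0, 0, 0, 0.28], [0.03, 0, 0, 0, 0.25], [0.03, 0, 0, 0, 0.2], [0.03, 0, 0, 0, 0.15], [0.03, 0, 0, 0, 0.1], [0.03, 0, 0, 0, 0], [0.03, 0, 0, 0, 0]])

```text
t: 22.6
eef_pos: [0.4781, -0.0012, 0.0487]
ee_rot: [2.275, 1.571, -2.436]
force: [-0.2, -0.1, 0.3]
width: 0.0854
```

>>> step_arm(deltas=[[0, 0, 0, 0, 0], [0, 0, 0, 0, 0], [-0.5, 0, 0, 0, 0], [-1.2, 0, 0, 0, 0], [-2.2, 0, 0, 0, 0], [-3.4, 0, 0, 0, 0], [-5, 0, 0, 0, 0], [-7, 0, 0, 0, 0], [-9, 0, 0, 0, 0], [-11, 0, 0, 0, 0]])

```text
t: 23.43
eef_pos: [0.4781, -0.0013, 0.1605]
ee_rot: [-1.303, 1.57, 0.268]
force: [-0.9, -0.3, 0.2]
width: 0.0877
```

>>> step_arm(deltas=[[-2, 0, 0, 0, 0], [-4, 0, 0, 0, 0], [-6, 0, 0, 0, 0], [-8, 0, 0, 0, 0], [-9, 0, 0, 0, 0], [-9, 0, 0, 0, 0], [-9, 0, 0, 0, 0], [-9, 0, 0, 0, 0], [-9, 0, 0, 0, 0], [-9, 0, 0, 0, 0]])

```text
t: 24.27
eef_pos: [0.4777, -0.0013, 0.2477]
ee_rot: [1.879, 1.569, -2.833]
force: [-0.5, 0.4, 0.9]
width: 0.0875
```

```bash
python3 - <<'E'
from h import *
s=get_state();f=grab_frame('wrist');save('w11',f);W=wworld(f,s)
print(s['t'],s['eef_pos'],s['force'])
cfit(W,'cup w',.478,-.001,.025,.08);cfit(W,'tin w',.5957,-.0015,.03,.165)
f=grab_frame('side');save('s11',f);W=world(f);cfit(W,'cup s',.478,-.001,.025,.08);cfit(W,'tin s',.5957,-.0015,.03,.165);cfit(W,'orange',.75,-.246,.02,.16);cfit(W,'turq',.61,-.4064,.02,.16)
m=masks_of('jug_mid','side')
for x in m[:2]:
    Q=W[x['mask']];print('jug',x['conf'],np.nanpercentile(Q,[2,50,98],axis=0).round(3).tolist())
E
```

```text
24.2667 [ 0.47766954 -0.00134847  0.24773444] [-0.48880342  0.4042607   0.93250882]
cup w 1973 [ 4.775e-01 -1.000e-04] z [0.027 0.073] rms 0.0006
tin w 4209 [ 0.5957 -0.0016] z [0.034 0.157] rms 0.0005
cup s 819 [4.767e-01 1.000e-04] z [0.028 0.076] rms 0.0011
tin s 1572 [ 0.5943 -0.0014] z [0.034 0.16 ] rms 0.001
orange 1104 [ 0.7501 -0.2457] z [0.026 0.152] rms 0.0014
turq 181 [ 0.61   -0.4065] z [0.021 0.148] rms 0.0019
jug 0.64 [[0.495, 0.257, 0.004], [0.523, 0.32, 0.066], [0.571, 0.364, 0.102]]
```

View pics/s11.png

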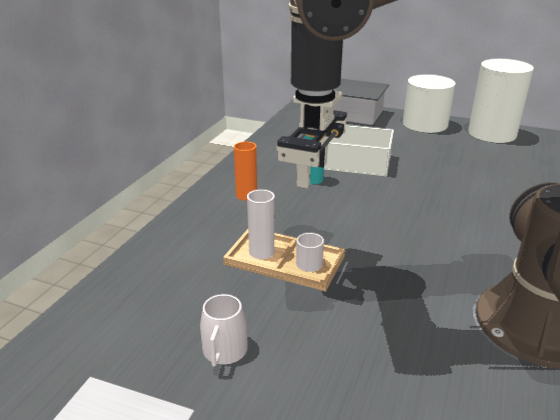

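View pics/w11.png

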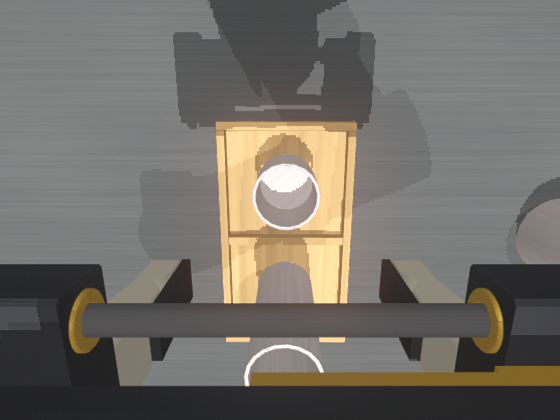

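The side view shows the tin (262,225) and the cup (310,253) upright, each in its own compartment. The jug (223,330), orange and turquoise have not moved, and the gripper is clear.

```bash
python3 -c "
from h import *
print(job_done())"
```

```text
the job is handed in; nothing more can be done
None
```

The tray is loaded as asked and the job is handed in. The steel tin went into the back compartment first, then the short cup into the front one. Both were lowered in small steps until the force reading showed they touched the tray floor, then released at about 24 s of the 64 s allowed.

My last checks, from wrist and side camera depth:
- **Tin:** upright at (0.596, −0.002), rim at z of about 0.158, as expected on the 8 mm tray floor.
- **Cup:** upright at (0.477, 0.000), rim at z of about 0.073–0.076, also as expected.
- **Jug and orange tin:** measured in their starting positions.
- **Turquoise tin:** also in place, though the gripper partly hid it in the last picture.
- **Gripper:** open and about 9 cm above the tin's rim, touching nothing.

No check failed. The cameras disagreed by 1–2 mm, which matches their stated accuracy.

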